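# Purge the two-speed air duster at full blow

## Robot

A 7-joint arm with a two-finger parallel gripper is mounted at the origin on a cart in front of the work surface, level with it; the furniture and walls round the work are solid. World frame = base frame: x ahead of the robot, y to its left, z up, the work surface at z = 0. Lengths are in mm, angles in rad, forces in N, time in s.
With the tool pointing down it reaches from about 400 to 900 mm from the base axis. Payload 5.6 kg.
Tool frame: the origin (TCP) lies midway between the tips of the shut fingers; the grasp point (between the pads) lies 19 mm behind it; x points along the fingers, z is the direction in which the jaws open and shut, and the axes are right-handed (so a half turn about x gives the same grasp; the last joint's range is limited). The gripper opens to 92 mm and grips with 3 to 60 N. Pads are 20 mm wide; open, the fingers measure 128 mm over their backs; the gripper's body (75 mm by 189 mm) begins 69 mm behind the grasp point.
Start: joints at [-1.339, 0.468, -0.012, 1.603, 0.006, 1.071, -0.056], TCP at [176.422, 625.607, 214.592] pointing down, gripper open.
Joint ranges: [-2.53, 2.53], [-0.31, 2.02], [-1.57, 1.55], [0.28, 2.44], [-1.29, 4.43], [0.15, 1.84], [-2.92, 2.92]. Speed limits (rad/s): [2.57, 2.57, 3.14, 3.14, 3.14, 3.14, 3.14].

## Interface

Orientations are given as a unit quaternion [w, x, y, z].
In Python, from bench import manip gives the robot as it stands.
- The arm moves only by the shell command python3 -m pendant 'ROWS' [OPENING] [FORCE]. ROWS is JSON, a list of rows, each an object of numbers: "dx", "dy", "dz": the shift along the tool's x, y, z in mm; "yaw": the turn about the tool's x in degrees. In form: [{"dx": .., "dy": .., "dz": .., "yaw": ..}, ...]. A call has 1 to 12 rows; each row is the pose to reach, as a shift and turn from the pose commanded when the call began, along the tool's axes at that moment; what a row does not reach only later rows make up. A row lasts 1/8 s, in which the tool goes at most 62.5 mm and 10.7 degrees, less where a joint would pass 70% of its speed; a pose out of reach is approached as far as the arm can. A call with a gripper value outside its range is refused whole. OPENING is the closure, from -1 (fully open) to 1 (shut), set as the call begins (- or left out, the last holds). The fingers move at their own pace and stop on an object; FORCE is the grip in N (left out, the last holds). Time passes only in rows, so rows that repeat a pose let the fingers close. It gives the time, the measured TCP pose, the force and the opening at its end, in the units of the state.
- manip.observe(): the state, without advancing time (a new reading comes with each control period).
- manip.camera(name): name is "scene" or "side" or "wrist"; returns a dict with "image" (384x512x3 uint8, red, green, blue), "intrinsics" (3x3 intrinsics, pixels), "T" (4x4, takes a point from camera to world coordinates); the wrist camera has in their place "T_tool_cam" (4x4, takes a point from camera to tool coordinates, whose origin is the TCP and whose axes are the tool frame's). Camera axes: x right, y down, z forward; pixel columns grow to the right and rows downward; lengths in mm; the calibration is good to about 2 mm. A picture is of the moment at which its call begins: read the wrist's pose just before it. There is no depth.
- manip.close_job(): hands the job in, once; it reports no verdict.
The state is a dict: "clock": time; "joint_positions": joint angles; "joint_velocities": joint speeds; "joint_torque": joint torques, N m; "tool_pos": TCP position; "tcp_rot": TCP orientation; "contact_force": force on the tool from outside, world axes, zero at the start; "moment": the same for the moment, N m; "finger_gap": finger opening in mm.
Only numpy, scipy, OpenCV 4.12 (cv2) and the standard library are available. Lean on these libraries where they do the work, as an engineer would, in place of code of your own. Each camera call takes 0.05 s, during which the arm holds its last target. There are 200 camera calls.

## Task

Blow out the nozzle of the cordless air duster with the orange trigger before it is used: where it lies, squeeze its two-speed trigger past the first pressure point (low speed), right in to the second-stage stop (full blow), keep it squeezed for about a second, then let go. Leave it lying on its side where it was, and do not touch the duster with the blue trigger.

Things in the scene. Friction and masses are not known exactly. Their poses are not given: they have to be found in the camera images.
- duster_orange: cordless air duster like a small drill, lying loose on its side, 0.45 kg, 50 mm high: grey barrel, orange collar and trigger, black handle. Origin on the bench under the squeeze point; x = way the nozzle points, z up, handle along -y. Barrel (dia 50) at y +55, x -75 to +123; handle x -27 to +5, z 7 to 43, bare from y +30 to -46; then battery foot x -46 to +34, to y -78.
- orange_squeeze (a point): point midway between handle back and trigger front, 25 mm above the bench; axes as duster_orange. Trigger (x +7 to +27, y +-18, z +-13) slides along -x to the handle: pinch both from above along x; 54 mm wide free, 43 fully squeezed, open space before and behind. Pushed from one side, the duster just slides away.
- duster_orange_stage1 (a joint): first-stage travel of the orange trigger: 0 free, 0.006 m at the pressure point. A spring takes 1.5 N to start it and 4 N to end it, and brings it back when released.
- duster_orange_stage2 (a joint): second-stage travel of the same trigger, in the same direction, after the first: stays 0 until about 8 N breaks through the pressure point, 0.005 m (11 N) at the hard stop; springs back when released. A grip of 20 to 25 N goes fully in.
- duster_blue: bystander: same kind of air duster, same shape, sizes and frame, but with blue collar and trigger. Either of the two may lie at the left or the right.

How it is judged (in metres and radians):
On the way:
1. the orange trigger is squeezed past the pressure point, more than 3 of 5 mm into its second stage, and kept there for 0.5 s (value of joint duster_orange_stage2 above 0.003 m), for 0.5 s.
At the end, for the whole second after the job is handed in: After the full squeeze the orange trigger is free again (first stage under 2 mm, second under 1 mm), and its duster lies at rest on its side (tilted less than 10 degrees) within 40 mm of where it started; the blue-trigger duster is within 20 mm of its start (value of joint duster_orange_stage1 below 0.002 m and value of joint duster_orange_stage2 below 0.001 m and distance of duster_orange from where it was at the start of the episode below 0.04 m and angle between duster_orange's own z axis and vertical below 0.17 rad and linear speed of duster_orange below 0.02 m/s and distance of duster_blue from where it was at the start of the episode below 0.02 m); the robot touches nothing.
It fails at once if the duster with the blue trigger is touched with the fingers or moved by more than 20 mm (contact force between the fingers and duster_blue above 1.5 N or distance of duster_blue from where it was at the start of the episode above 0.02 m).
It also fails if it takes over 26 s, if anything falls off the work surface, if the arm or the gripper's body presses on something with over 40 N, if the wrist force passes 120 N, or if a joint passes its speed limit or range.

## Working session

There is one attempt and no reset: what is moved stays moved. The work goes in short steps, Python scripts to look and compute and a shell command to move; the robot and the scene stay as the last step left them, time stands still between calls to the robot, and variables do not carry over. Pictures are saved under pics/ and viewed, on a budget of 10 in all, crops included, one or two more only if the job needs it, and the job is handed in when it is done.

```bash
mkdir -p pics; python3 - <<'E'
from bench import manip
import cv2,numpy as np,pickle
s=manip.observe();print(s['clock'],s['tool_pos'],s['tcp_rot'],s['finger_gap'])
d={n:manip.camera(n) for n in("scene","side","wrist")}
d['s']=s
pickle.dump(d,open('d0.pkl','wb'))
for n in("scene","side","wrist"):print(n,np.round(d[n]['intrinsics'],1).tolist(),np.round(d[n].get('T',d[n].get('T_tool_cam')),2).tolist())
im=np.hstack([cv2.resize(d[n]['image'],(400,300)) for n in("scene","side")])
im=np.vstack([im,np.hstack([cv2.resize(d['wrist']['image'],(400,300)),np.zeros((300,400,3),np.uint8)])])
cv2.imwrite('pics/a.png',im[:,:,::-1])
E
```

```text
0.0 [176.32420372 625.02789248 213.66790328] [ 0.56334775 -0.42717342  0.56425419  0.42635595] 91.94073717615395
scene [[434.1, 0.0, 261.0], [0.0, 434.1, 192.3], [0.0, 0.0, 1.0]] [[0.8, -0.44, 0.39, 170.91], [-0.59, -0.61, 0.53, -474.28], [0.0, -0.66, -0.75, 729.33], [0.0, 0.0, 0.0, 1.0]]
side [[454.7, 0.0, 254.5], [0.0, 454.7, 181.7], [0.0, 0.0, 1.0]] [[0.94, -0.22, 0.28, 256.1], [-0.35, -0.57, 0.74, -685.59], [-0.01, -0.79, -0.61, 643.52], [0.0, 0.0, 0.0, 1.0]]
wrist [[320.5, 0.0, 254.3], [0.0, 320.5, 195.2], [0.0, 0.0, 1.0]] [[0.0, -0.29, 0.96, -169.44], [-0.0, -0.96, -0.29, 81.56], [1.0, 0.0, -0.0, 0.69], [0.0, 0.0, 0.0, 1.0]]
```

View pics/a.png

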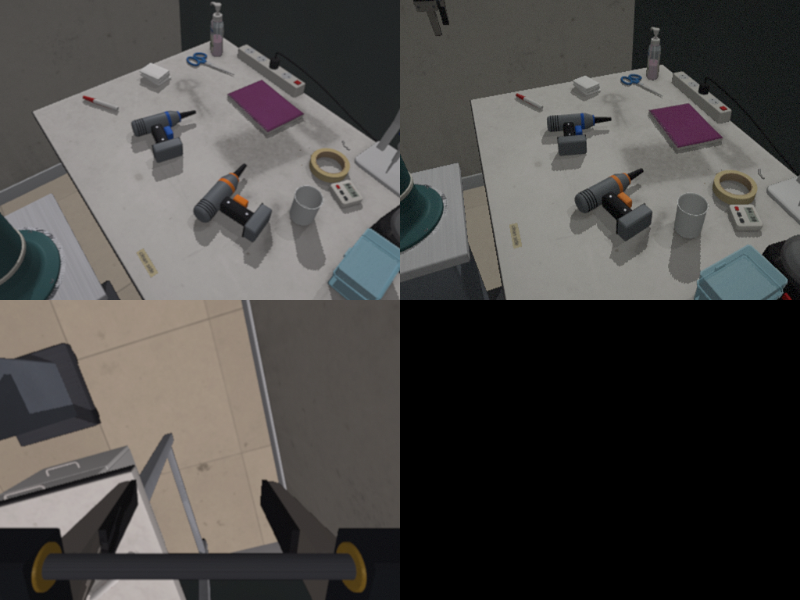

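The orange duster is near (235,200) in the scene quarter, nozzle pointing up-right. The blue one is further back at about (160,130), and the arm is off to the left.

```bash
cat > h.py <<'E'
import numpy as np,cv2
from scipy.spatial.transform import Rotation as R
def ray(K,T,uv):
    d=T[:3,:3]@np.linalg.solve(K,[uv[0],uv[1],1.]);return T[:3,3],d/np.linalg.norm(d)
def plane(K,T,uv,z):
    o,d=ray(K,T,uv);return o+d*(z-o[2])/d[2]
def tri(rs):
    A=sum(np.eye(3)-np.outer(d,d) for o,d in rs);b=sum((np.eye(3)-np.outer(d,d))@o for o,d in rs);return np.linalg.solve(A,b)
def blobs(im,lo,hi,amin=25):
    m=cv2.inRange(cv2.cvtColor(im,cv2.COLOR_RGB2HSV),lo,hi)
    n,l,s,c=cv2.connectedComponentsWithStats(m)
    return m,[(int(s[i,4]),c[i].round(1).tolist(),s[i,:4].tolist()) for i in range(1,n) if s[i,4]>=amin]
def Ttool(s):
    T=np.eye(4);T[:3,:3]=R.from_quat(np.roll(s['tcp_rot'],-1)).as_matrix();T[:3,3]=s['tool_pos'];return T
E
python3 - <<'E'
from h import *
import pickle
d=pickle.load(open('d0.pkl','rb'))
print(Ttool(d['s']).round(3).tolist())
crops=[]
for n,c in(("scene",(230,190)),("side",(220,190))):
    for nm,lo,hi in(("or",(5,150,60),(14,255,255)),("bl",(105,150,40),(125,255,255))):
        m,b=blobs(d[n]['image'],lo,hi)
        print(n,nm)
        for x in b:print(x,[plane(d[n]['intrinsics'],d[n]['T'],x[1],z).round(0).tolist() for z in(25,38,50)])
    x0,y0=(235,190) if n=="scene" else (210,190)
    print(n,'crop origin',x0,y0)
    crops.append(cv2.resize(d[n]['image'][y0:y0+130,x0:x0+130],(400,400),interpolation=cv2.INTER_CUBIC))
cv2.imwrite('pics/b.png',np.hstack(crops)[:,:,::-1])
E
```

```text
[[-0.0, -0.962, 0.271, 176.324], [-0.002, 0.271, 0.962, 625.028], [-1.0, -0.0, -0.002, 213.668], [0.0, 0.0, 0.0, 1.0]]
scene or
(90, [292.1, 234.9], [281, 228, 20, 18]) [[524.0, -104.0, 25.0], [517.0, -111.0, 38.0], [511.0, -117.0, 50.0]]
(166, [307.9, 256.6], [299, 249, 18, 17]) [[516.0, -162.0, 25.0], [510.0, -168.0, 38.0], [504.0, -173.0, 50.0]]
scene bl
(85, [255.1, 75.6], [246, 69, 18, 15]) [[789.0, 387.0, 25.0], [778.0, 371.0, 38.0], [767.0, 357.0, 50.0]]
(189, [215.6, 163.6], [210, 143, 11, 35]) [[509.0, 155.0, 25.0], [503.0, 144.0, 38.0], [497.0, 133.0, 50.0]]
scene crop origin 235 190
side or
(25, [292.0, 227.1], [287, 222, 8, 13]) [[553.0, -95.0, 25.0], [547.0, -107.0, 38.0], [541.0, -119.0, 50.0]]
(285, [284.9, 247.5], [270, 224, 27, 42]) [[517.0, -141.0, 25.0], [512.0, -152.0, 38.0], [507.0, -163.0, 50.0]]
side bl
(40, [298.3, 101.7], [293, 96, 13, 11]) [[789.0, 379.0, 25.0], [777.0, 357.0, 38.0], [767.0, 336.0, 50.0]]
(168, [230.3, 161.5], [224, 146, 13, 27]) [[510.0, 165.0, 25.0], [505.0, 147.0, 38.0], [500.0, 130.0, 50.0]]
side crop origin 210 190
```

View pics/b.png

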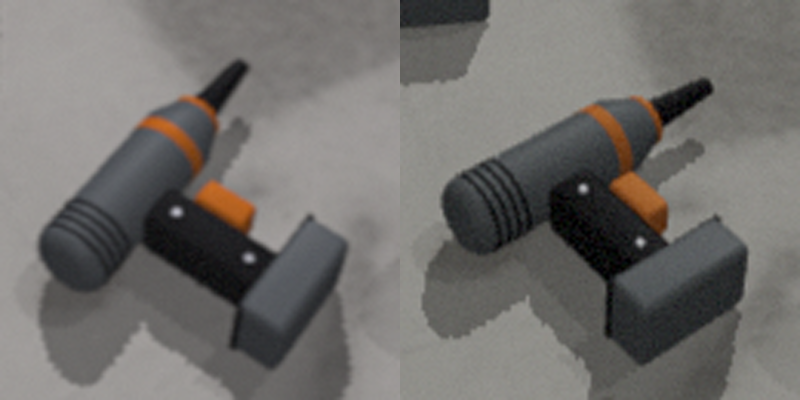

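The duster's handle runs down-right in both views. Two screws along the handle top and the nozzle tip give good points to triangulate.

```bash
python3 - <<'E'
from h import *
import pickle
d=pickle.load(open('d0.pkl','rb'))
k=130/400
P={}
for nm,a,b in(("s1",(176,212),(183,188)),("s2",(249,258),(240,242)),("tip",(242,65),(308,83)),("trigcen",(230,203),(237,195))):
    ua=np.array(a)*k+(235,190);ub=np.array(b)*k+(210,190)
    z={"s1":43,"s2":43,"tip":25,"trigcen":38}[nm]
    print(nm,tri([ray(d["scene"]['intrinsics'],d["scene"]['T'],ua),ray(d["side"]['intrinsics'],d["side"]['T'],ub)]).round(0),
      *(P.setdefault(nm,[]).append(q) or q.round(0) for q in (plane(d[n]['intrinsics'],d[n]['T'],u,z) for n,u in(("scene",ua),("side",ub)))))
Pm={k:np.mean(v,0)[:2] for k,v in P.items()}
h=Pm["s1"]-Pm["s2"];print('len',np.linalg.norm(h),'yaw y',np.degrees(np.arctan2(h[1],h[0]))-90)
E
```

```text
s1 [ 479. -158.   47.] [ 481. -156.   43.] [ 480. -155.   43.]
s2 [ 493. -208.   47.] [ 495. -206.   43.] [ 494. -205.   43.]
tip [596. -87.  31.] [599. -84.  25.] [599. -81.  25.]
trigcen [ 508. -173.   46.] [ 513. -169.   38.] [ 510. -167.   38.]
len 52.16392181125572 yaw y 15.974488200106364
```

```bash
python3 -m pendant '[{"dy":-400,"dz":-225},{"dy":-400,"dz":-225},{"dy":-400,"dz":-225},{"dy":-400,"dz":-225},{"dy":-400,"dz":-225},{"dy":-400,"dz":-225},{"dy":-400,"dz":-225},{"dy":-523,"dz":-678,"yaw":58},{"dy":-523,"dz":-678,"yaw":58},{"dy":-523,"dz":-678,"yaw":58},{"dy":-523,"dz":-678,"yaw":58},{"dy":-523,"dz":-678,"yaw":58}]' -1; python3 -c "
from bench import manip
from h import *
s=manip.observe();print(Ttool(s).round(3).tolist(),s['joint_positions'])"
```

```text
[[-0.0, -0.962, 0.271, 176.309], [-0.001, 0.271, 0.962, 625.176], [-1.0, -0.0, -0.001, 213.872], [0.0, 0.0, 0.0, 1.0]] [-1.33900506  0.46817885 -0.0116179   1.60337515  0.0060041   1.07142441
 -0.05630103]validation failed for argument at $[0]...
```

```bash
python3 -m pendant '[{"dx":0,"dy":-400,"dz":-225,"yaw":0},{"dx":0,"dy":-400,"dz":-225,"yaw":0},{"dx":0,"dy":-400,"dz":-225,"yaw":0},{"dx":0,"dy":-400,"dz":-225,"yaw":0},{"dx":0,"dy":-400,"dz":-225,"yaw":0},{"dx":0,"dy":-400,"dz":-225,"yaw":0},{"dx":0,"dy":-400,"dz":-225,"yaw":0},{"dx":0,"dy":-523,"dz":-678,"yaw":58},{"dx":0,"dy":-523,"dz":-678,"yaw":58},{"dx":0,"dy":-523,"dz":-678,"yaw":58},{"dx":0,"dy":-523,"dz":-678,"yaw":58},{"dx":0,"dy":-523,"dz":-678,"yaw":58}]' -1; python3 -c "
from bench import manip
from h import *
s=manip.observe();print(s['clock'],Ttool(s).round(3).tolist(),s['joint_positions'])"
```

```text
clock: 1.65
tool_pos: [491.7, 1.3, 214.7]
tcp_rot: [0.696, -0.124, 0.696, 0.124]
contact_force: [1.4, 0.2, -0.2]
finger_gap: 91.8
1.65 [[0.001, -0.345, 0.939, 491.713], [0.0, 0.939, 0.345, 1.338], [-1.0, 0.0, 0.001, 214.729], [0.0, 0.0, 0.0, 1.0]] [-0.4616483   0.1998635   0.44617127  2.00610647 -0.10544229  0.95683957
  0.39003144]
```

```bash
python3 -m pendant '[{"dx":40,"dy":-162,"dz":-55,"yaw":4},{"dx":40,"dy":-162,"dz":-55,"yaw":4},{"dx":40,"dy":-162,"dz":-55,"yaw":4},{"dx":40,"dy":-162,"dz":-55,"yaw":4},{"dx":40,"dy":-162,"dz":-55,"yaw":4}]'; python3 - <<'E'
from bench import manip
from h import *
import pickle
s=manip.observe();c=manip.camera("wrist");pickle.dump((s,c),open('d1.pkl','wb'))
T=Ttool(s);print(s['clock'],T.round(3).tolist(),s['joint_velocities'].round(3) if hasattr(s['joint_velocities'],'round') else s['joint_velocities'])
TC=T@c['T_tool_cam']
for x in blobs(c['image'],(5,150,40),(14,255,255))[1]:print(x,plane(c['intrinsics'],TC,x[1],38).round(0),plane(c['intrinsics'],TC,x[1],50).round(0))
cv2.imwrite('pics/c.png',c['image'][:,:,::-1])
E
```

```text
clock: 2.28
tool_pos: [497.2, -167.0, 174.4]
tcp_rot: [0.7, -0.102, 0.7, 0.102]
contact_force: [0.2, -0.4, -0.3]
finger_gap: 92.1
2.275 [[-0.001, -0.285, 0.959, 497.246], [0.001, 0.959, 0.285, -167.015], [-1.0, 0.001, -0.0, 174.356], [0.0, 0.0, 0.0, 1.0]] [-0.026 -0.012 -0.014  0.002  0.001 -0.001  0.001]
(546, [287.5, 128.8], [281, 104, 13, 51]) [ 512. -105.   38.] [ 511. -105.   50.]
(176, [323.8, 129.0], [319, 112, 9, 35]) [545. -96.  38.] [542. -96.  50.]
(707, [267.9, 183.0], [258, 165, 21, 37]) [ 510. -161.   38.] [ 509. -158.   50.]
```

View pics/c.png

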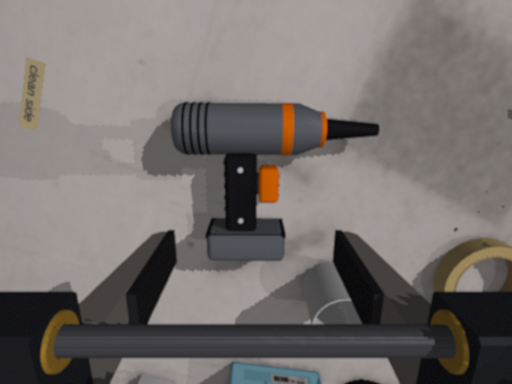

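The view is aligned: handle at u 225–256, trigger at (268,183), barrel level. The offset is about 2 mm each way. The cup is close to the right finger, so I'll check its clearance.

```bash
python3 - <<'E'
from h import *
import pickle
d=pickle.load(open('d0.pkl','rb'));s,c=pickle.load(open('d1.pkl','rb'));T=Ttool(s)
f=lambda n,a,z:plane(d[n]['intrinsics'],d[n]['T'],np.array(a)*1.28,z)
for nm,sc,si in(("rim",(307,192),(692,200)),("base",(303,222),(689,236))):
    si=(si[0]-400,si[1])
    p=tri([ray(d[n]['intrinsics'],d[n]['T'],np.array(a)*1.28) for n,a in(("scene",sc),("side",si))])
    print(nm,p.round(),(T[:3,:3].T@(p-T[:3,3])).round())
E
```

```text
rim [ 627. -259.   79.] [  95. -126.   98.]
base [ 618. -284.  -11.] [ 186. -146.   82.]
```

The cup is about 130 mm off in tool y, which clears the 37 mm half-body. I'll descend.

```bash
python3 -m pendant '[{"dx":50,"dy":2,"dz":-2,"yaw":0},{"dx":90,"dy":2,"dz":-2,"yaw":0},{"dx":120,"dy":2,"dz":-2,"yaw":0},{"dx":140,"dy":2,"dz":-2,"yaw":0},{"dx":155,"dy":2,"dz":-2,"yaw":0},{"dx":167,"dy":2,"dz":-2,"yaw":0},{"dx":167,"dy":2,"dz":-2,"yaw":0}]' -1 24; python3 - <<'E'
from bench import manip
from h import *
import pickle
s=manip.observe();im=[manip.camera(n)['image'] for n in("wrist","side")]
a=cv2.resize(im[0],(400,300));b=cv2.resize(im[1][150:300,180:380],(400,300))
cv2.imwrite('pics/e.png',np.hstack([a,b])[:,:,::-1])
E
```

```text
clock: 3.2
tool_pos: [494.7, -165.9, 7.2]
tcp_rot: [0.7, -0.102, 0.7, 0.102]
contact_force: [0.1, -0.1, 0.3]
finger_gap: 91.8
```

View pics/e.png

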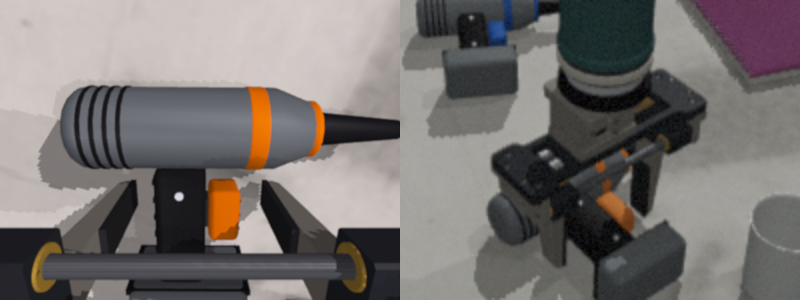

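The fingers straddle the handle (u 155–205) and trigger (208–240), with a clear gap on both sides. Now the squeeze.

```bash
python3 -m pendant '[{"dx":0,"dy":0,"dz":0,"yaw":0},{"dx":0,"dy":0,"dz":0,"yaw":0},{"dx":0,"dy":0,"dz":0,"yaw":0},{"dx":0,"dy":0,"dz":0,"yaw":0},{"dx":0,"dy":0,"dz":0,"yaw":0},{"dx":0,"dy":0,"dz":0,"yaw":0},{"dx":0,"dy":0,"dz":0,"yaw":0},{"dx":0,"dy":0,"dz":0,"yaw":0}]' 1 24
```

```text
clock: 4.3
tool_pos: [490.6, -167.6, 7.7]
tcp_rot: [0.698, -0.1, 0.702, 0.102]
contact_force: [-12.2, -1.8, 13.3]
finger_gap: 42.7
```

Gap 42.7 mm means fully squeezed. I'll hold for another second.

```bash
python3 -m pendant '[{"dx":0,"dy":0,"dz":0,"yaw":0},{"dx":0,"dy":0,"dz":0,"yaw":0},{"dx":0,"dy":0,"dz":0,"yaw":0},{"dx":0,"dy":0,"dz":0,"yaw":0},{"dx":0,"dy":0,"dz":0,"yaw":0},{"dx":0,"dy":0,"dz":0,"yaw":0},{"dx":0,"dy":0,"dz":0,"yaw":0},{"dx":0,"dy":0,"dz":0,"yaw":0}]' 1 24; python3 - <<'E'
from bench import manip
import cv2
cv2.imwrite('pics/f.png',manip.camera("wrist")['image'][:,:,::-1])
E
```

```text
clock: 5.3
tool_pos: [490.6, -167.5, 7.7]
tcp_rot: [0.698, -0.1, 0.702, 0.102]
contact_force: [-12.1, -2.6, 13.1]
finger_gap: 42.5
```

View pics/f.png

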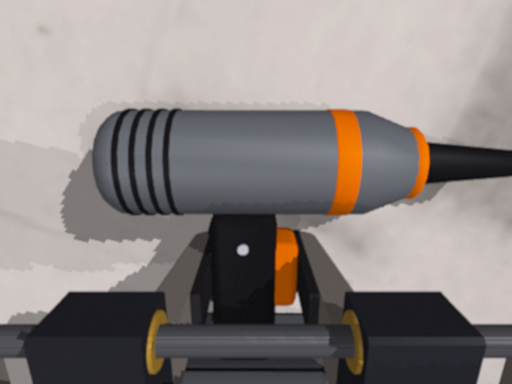

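The trigger is pressed flush to the handle, with both pads in contact. Releasing and lifting.

```bash
python3 -m pendant '[{"dx":0,"dy":0,"dz":0,"yaw":0},{"dx":0,"dy":0,"dz":0,"yaw":0},{"dx":0,"dy":0,"dz":0,"yaw":0},{"dx":0,"dy":0,"dz":0,"yaw":0},{"dx":0,"dy":0,"dz":0,"yaw":0},{"dx":0,"dy":0,"dz":0,"yaw":0}]' -1 24; python3 -m pendant '[{"dx":-15,"dy":0,"dz":0,"yaw":0},{"dx":-40,"dy":0,"dz":0,"yaw":0},{"dx":-80,"dy":0,"dz":0,"yaw":0},{"dx":-120,"dy":0,"dz":0,"yaw":0},{"dx":-167,"dy":0,"dz":0,"yaw":0},{"dx":-167,"dy":0,"dz":0,"yaw":0},{"dx":-167,"dy":0,"dz":0,"yaw":0}]'; python3 - <<'E'
from bench import manip
from h import *
s=manip.observe();c=manip.camera("wrist");im2=manip.camera("scene")
TC=Ttool(s)@c['T_tool_cam']
for x in blobs(c['image'],(5,150,40),(14,255,255))[1]:print(x,plane(c['intrinsics'],TC,x[1],38).round(0))
print(blobs(im2['image'],(105,150,40),(125,255,255))[1])
cv2.imwrite('pics/g.png',np.hstack([cv2.resize(c['image'],(400,300)),cv2.resize(im2['image'],(400,300))])[:,:,::-1])
E
```

```text
clock: 6.1
tool_pos: [494.8, -166.4, 7.6]
tcp_rot: [0.7, -0.102, 0.7, 0.102]
contact_force: [-0.5, 0.1, -0.1]
finger_gap: 91.7
clock: 6.98
tool_pos: [494.6, -166.1, 174.9]
tcp_rot: [0.7, -0.102, 0.7, 0.102]
contact_force: [-1.1, -0.0, -0.8]
finger_gap: 92.3
(545, [291.5, 129.9], [285, 105, 13, 51]) [ 514. -105.   38.]
(174, [327.7, 130.5], [323, 114, 9, 34]) [547. -95.  38.]
(709, [271.7, 184.2], [262, 166, 21, 37]) [ 512. -160.   38.]
[(82, [254.9, 75.7], [246, 69, 18, 15]), (188, [215.6, 163.7], [210, 143, 11, 35])]
```

View pics/g.png

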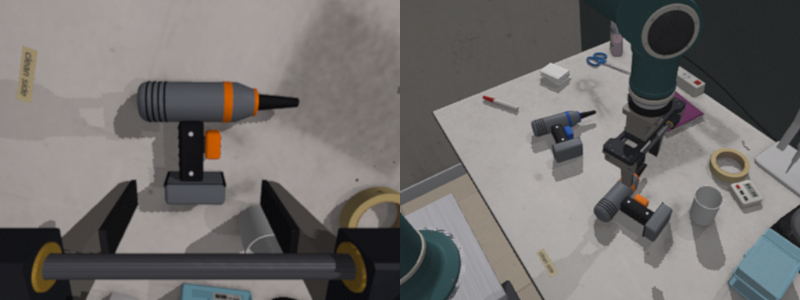

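The trigger is back out at its original 21 px width, the duster moved about 2 mm and still lies flat, and the blue one is unmoved. Handing in.

```bash
python3 -c "
from bench import manip
print(manip.close_job())"
```

```text
the job is handed in; nothing more can be done
None
```

I squeezed the orange-trigger duster's trigger right in, held it for over a second, let go, lifted clear and handed the job in at about 7 s. No verdict is reported.

- **Squeeze:** I pinched the handle and trigger at 24 N. The finger gap read 42.7 mm, then 42.5 mm a second later, which matches the 43 mm for fully in. The wrist picture showed the trigger pressed in against the handle. I had no direct reading of the two trigger joints.
- **Force:** While squeezing, the wrist force was about 12 N sideways and 13 N upward, and the arm was pushed about 4 mm. Both went away on release, and the readings stayed well under the limits.
- **Orange duster:** The trigger is back out, the same size in the picture as before. The duster lies flat about 2 mm from where it was.
- **Blue duster:** I never went near it, and its position in the scene camera has not changed.
- **Robot at the end:** The arm hangs about 175 mm above the bench, touching nothing.

None of the checks failed or disagreed. The only hitch was one move command refused for leaving out keys, and it moved nothing.

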